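Load the dust box and hold its lid open

TASK

Slide the dark steel tray of caps, which has an upright black fin for a handle, through the front slot of the small grey dust box, lid still shut, until it is fully home against the back wall, with both caps and the stopper still lying in it. Then lift the box's lid by the black bar on top and hold it open at 40 degrees so that the caps can be inspected: it falls shut if let go, so finish while still holding the bar, the tray still home. Leave the other things on the bench where they are.

Things in the scene. Friction and masses are not known exactly. Their poses are not given: they have to be found in the camera images.
- dust_box: Low grey box fixed on the worktop, 100 mm deep (x) x 170 wide (y) x 64 high, lid shut; may be turned. Origin: centre of its footprint, on the worktop; x points from the front slot to the back wall, z up. No floor of its own. The inner face of the back wall is at x = +45 mm.
- slot (a point): Middle of the front slot's lower edge, at x = -50 mm in the box, axes as the box's. The slot is 158 mm wide and 46 mm high; flared guides reach 17 mm out in front of it, widening to 180 mm, to lead the tray in.
- tray: Loose open dark steel tray, 90 mm deep (x) x 152 wide (y) x 18 high, walls and floor 3 mm, about 0.3 kg, on the worktop in front of the slot, turned and off to one side. Origin: centre of its underside; the +x edge goes in first. A flat tongue at -x carries an upright black fin. Fully home, its origin and axes are those of the box (3 mm play sideways) and the fin's middle is 55 mm in front of the slot.
- tray_fin (a point): Point to grip in the tray's fin: at x = -105 mm, y = 0, 42 mm above the tray's underside. The fin is 14 mm thick along the tray's y, 32 mm long along x, its top 59 mm above the worktop; axes as the tray's. Grip it from above across its thickness.
- lid (a joint): Angle of the box's lid in rad: 0 shut, positive as its front edge rises, stop at 1.25; 40 degrees is 0.698. About 0.25 kg with its bar (varies); falls shut from any angle.
- lid_hinge (a point): Middle of the lid's hinge line, which is horizontal along the box's y at the far rim, 47 mm behind the box's origin and 61.5 mm above the worktop. Axes turn with the lid; with the lid shut they are those of the box.
- lid_grip (a point): Black round bar on a stem on the lid near its front edge: 20 mm thick, 36 mm long along the box's y. Origin: centre of the bar; lid shut: 28 mm in front of the box's origin, 95 mm above the worktop, 31 mm above the lid, 75 mm in front of the hinge and 33.5 mm above it. Grip it from above on its end faces or across; round about the turning axis, it can turn between the fingers as the lid swings.
- cap_a: Plastic screw cap, 46 mm across, 26 high, lying in the tray. Origin: centre of its underside.
- stopper: Black rubber stopper, 43 mm across, 27 high, lying in the middle of the tray. Origin: centre of its underside.
- cap_b: Plastic screw cap, 46 mm across, 26 high, lying in the tray. Origin: centre of its underside.
- jar: Bystander: white screw-top plastic jar, 64 mm across, 82 high, upright, left of the box. Origin: underside.
- lab_bottle: Bystander: small glass bottle with a cap, 57 mm across, 118 high, upright, at the front right. Origin: underside.
Not all that is in view belongs to the job. Leave any orange or red look-alike of the cap_a alone.

How it is judged:
On the way:
1. the loaded tray is fully home in the box while the lid is still shut (x of tray in the frame of dust_box between -0.005 and 0.006 m and y of tray in the frame of dust_box between -0.006 and 0.006 m and z of tray in the frame of dust_box below 0.006 m and angle between the x axis of tray and the x axis of dust_box, either way round below 0.1 rad and x of cap_a in the frame of tray between -0.045 and 0.045 m and y of cap_a in the frame of tray between -0.076 and 0.076 m and z of cap_a in the frame of tray between -0.005 and 0.02 m and angle between each of cap_a, stopper, cap_b's own z axis and vertical below 0.3 rad and x of stopper in the frame of tray between -0.045 and 0.045 m and y of stopper in the frame of tray between -0.076 and 0.076 m and z of stopper in the frame of tray between -0.005 and 0.02 m and x of cap_b in the frame of tray between -0.045 and 0.045 m and y of cap_b in the frame of tray between -0.076 and 0.076 m and z of cap_b in the frame of tray between -0.005 and 0.02 m and value of joint lid below 0.1 rad), for 0.2 s.
At the end, for the whole second after the job is handed in: The fingers still hold the lid's bar (over 0.5 N on the lid, grasp point within 40 mm of the bar); the lid stands still at 40 degrees within 6; the tray rests home (within 5 mm of the back wall, 6 mm of the middle, flat, square within 0.1 rad), both caps and the stopper lying flat in it (x of tray in the frame of dust_box between -0.005 and 0.006 m and y of tray in the frame of dust_box between -0.006 and 0.006 m and z of tray in the frame of dust_box below 0.006 m and angle between the x axis of tray and the x axis of dust_box, either way round below 0.1 rad and x of cap_a in the frame of tray between -0.045 and 0.045 m and y of cap_a in the frame of tray between -0.076 and 0.076 m and z of cap_a in the frame of tray between -0.005 and 0.02 m and angle between each of cap_a, stopper, cap_b's own z axis and vertical below 0.3 rad and x of stopper in the frame of tray between -0.045 and 0.045 m and y of stopper in the frame of tray between -0.076 and 0.076 m and z of stopper in the frame of tray between -0.005 and 0.02 m and x of cap_b in the frame of tray between -0.045 and 0.045 m and y of cap_b in the frame of tray between -0.076 and 0.076 m and z of cap_b in the frame of tray between -0.005 and 0.02 m and value of joint lid between 0.593 and 0.803 rad and velocity of joint lid between -0.1 and 0.1 rad/s and contact force between the fingers and lid above 0.5 N and distance between the grasp point and lid_grip below 0.04 m and linear speed of tray below 0.02 m/s); the arm keeps its last pose, push and grip.
It fails at once if a bystander (jar or glass bottle) is moved by more than 30 mm (distance of any of jar, lab_bottle from where it was at the start of the episode above 0.03 m).
It also fails if it takes over 48 s, if anything falls off the work surface, if the arm or the gripper's body presses on something with over 40 N, if the wrist force passes 120 N, or if a joint passes its speed limit or range.

ROBOT

A 6-joint arm with a two-finger parallel gripper is mounted at the origin on a cart in front of the work surface, level with it; the furniture and walls round the work are solid. World frame = base frame: x ahead of the robot, y to its left, z up, the work surface at z = 0. Lengths are in m, angles in rad, forces in N, time in s.
With the tool pointing down it reaches from about 0.375 to 0.9 m from the base axis. Payload 3.1 kg.
Tool frame: the origin (TCP) lies midway between the tips of the shut fingers; the grasp point (between the pads) lies 19 mm behind it; z points along the fingers, y is the line along which they close (so a half turn about z gives the same grasp; the last joint's range is limited). The gripper opens to 87 mm and grips with 3 to 60 N. Pads are 19 mm wide; open, the fingers measure 117 mm over their backs; the gripper's body (75 mm by 190 mm) begins 51 mm behind the grasp point.
Start: joints at [1.038, 0.527, 1.433, -0, 1.181, -0.178], TCP at [0.216, 0.586, 0.223] pointing down, gripper open.
Joint ranges: [-3.08, 3.08], [-0.75, 2.2], [0.22, 2.44], [-1.43, 4.57], [0, 2.65], [-2.85, 2.85]. Speed limits (rad/s): [2.79, 2.79, 3.14, 3.14, 3.14, 3.14].

INTERFACE

Orientations are given as a unit quaternion [x, y, z, w].
In Python, from rig import get_obs, cams, job gives the robot as it stands.
- The arm moves only by the tool servo_tool, never from a script. Its argument "moves" is text: rows parted by semicolons, each of 5 numbers parted by spaces: the shift along the tool's x, y, z in m, then the turn about the tool's z in degrees, then the finger opening in m, from 0 to 0.087. In form: dx dy dz spin claw; .... A call has 1 to 10 rows; each row is the pose to reach, as a shift and turn from the pose commanded when the call began, along the tool's axes at that moment; what a row does not reach only later rows make up. A row lasts 1/12 s, in which the tool goes at most 41.7 mm and 7.16 degrees, less where a joint would pass 70% of its speed; a pose out of reach is approached as far as the arm can. A call with a gripper value outside its range is refused whole. The fingers move at their own pace and stop on an object; "grip_force" is the grip in N (left out, the last holds). Time passes only in rows, so rows that repeat a pose let the fingers close. It gives the time, the measured TCP pose, the force, the opening and the grip force at its end, in the units of the state.
- get_obs(): the state, without advancing time (a new reading comes with each control period).
- cams.camera(name): name is "side" or "top" or "wrist"; returns the picture (480x640x3 uint8, blue, green, red); there is no depth.
- cams.camera_model(name): a dict with "fx", "fy", "cx", "cy" (pixels), "dist" ([k1, k2, p1, p2, k3] as OpenCV has them; the pictures are not rectified), "R" (3x3) and "t" (3): a world point X has camera coordinates R X + t. Camera axes: x right, y down, z forward; pixel columns grow to the right and rows downward; lengths in m; the calibration is good to about 2 mm. A picture is of the moment at which its call begins: read the wrist's pose just before it. camera_model takes no time and is no camera call; for the wrist camera it gives the pose at the moment of the call.
- job.hand_in(): hands the job in; it is judged then, once.
The state is a dict: "time": time; "q": joint angles; "joint_velocities": joint speeds; "joint_torque": joint torques, N m; "position": TCP position; "tool_rot": TCP orientation; "ft_force": force on the tool from outside, world axes, zero at the start; "moment": the same for the moment, N m; "grip_width": finger opening in m; "grip_force": force on a finger pad.
Only numpy, scipy, OpenCV 4.12 (cv2) and the standard library are available. Lean on these libraries where they do the work, as an engineer would, in place of code of your own. Each camera call takes 0.05 s, during which the arm holds its last target. There are 200 camera calls.

## Working session

There is one attempt and no reset: what is moved stays moved. The work goes in short steps, Python scripts to look and compute and a tool call to move; the robot and the scene stay as the last step left them, time stands still between calls to the robot, and variables do not carry over. Pictures are saved under pics/ and viewed, at most 13 in all, crops included, and the job is handed in when it is done.

Besides the shell and the picture viewer there is one more tool, called after "Call:" by a JSON object that holds its "method" and its "body". servo_tool: Moves the arm, as the interface text tells. Its arguments: {"type":"object","properties":{"moves":{"type":"string"},"grip_force":{"type":"number"}},"required":["moves"]}

```bash
mkdir -p pics; ls; python3 - <<'E'
from rig import get_obs,cams
import cv2,numpy as np
a=cams.camera("top");b=cams.camera("side")
cv2.imwrite("pics/top0.png",a);cv2.imwrite("pics/side0.png",b)
o=get_obs();print(o["time"],o["position"],o["tool_rot"],o["grip_width"])
for n in("top","side"):print(n,cams.camera_model(n))
E
```

```text
pics
0.1 [0.21617969 0.58572396 0.22166957] [ 1.75958363e-01  9.84397123e-01 -9.20946436e-04 -3.32866955e-04] 0.08676284273148335
top {'fx': 442.7613696934733, 'fy': 442.7613696934733, 'cx': 319.3198461943508, 'cy': 236.4171810701708, 'dist': array([0.01341895, 0.        , 0.        , 0.        , 0.        ]), 'R': array([[-0.02914008, -0.99945657, -0.01540865],
       [-0.98980953,  0.0310015 , -0.13898202],
       [ 0.13938419,  0.01120169, -0.99017502]]), 't': array([0.06028412, 0.57656131, 1.10275205])}
side {'fx': 550.4948195027905, 'fy': 550.4948195027905, 'cx': 329.8926512355123, 'cy': 240.95541027699008, 'dist': array([-0.14056458,  0.        ,  0.        ,  0.        ,  0.        ]), 'R': array([[-0.92337057, -0.38372808, -0.01181319],
       [-0.21318571,  0.53809668, -0.81547766],
       [ 0.31927831, -0.75046967, -0.57866799]]), 't': array([0.54897754, 0.17812993, 1.12464688])}
```

View pics/top0.png

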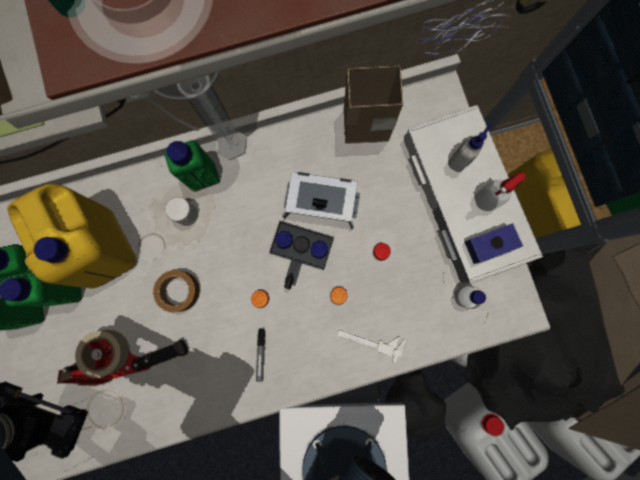

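View pics/side0.png

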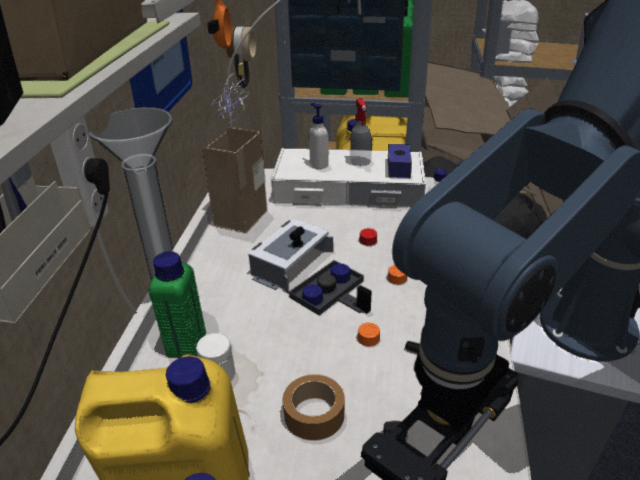

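Top view: the box is at about (320,197) and the tray at (302,245), holding blue caps at (284,239) and (319,249) and the stopper at (302,244). The fin is at (290,280). The orange and red caps at (260,298), (339,295) and (382,251) are look-alikes outside the tray, so I leave them. I'll enlarge to confirm.

```bash
python3 - <<'E'
import cv2
a=cv2.imread("pics/top0.png")[165:295,260:370]
b=cv2.imread("pics/side0.png")[210:325,240:390]
cv2.imwrite("pics/c1.png",cv2.resize(a,None,fx=4.6,fy=4.6,interpolation=cv2.INTER_CUBIC))
cv2.imwrite("pics/c2.png",cv2.resize(b,None,fx=5,fy=5,interpolation=cv2.INTER_CUBIC))
E
```

```text
(no output)
```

View pics/c1.png

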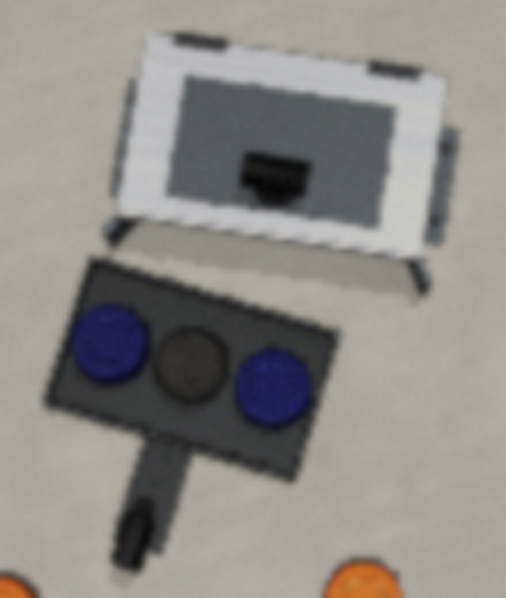

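View pics/c2.png

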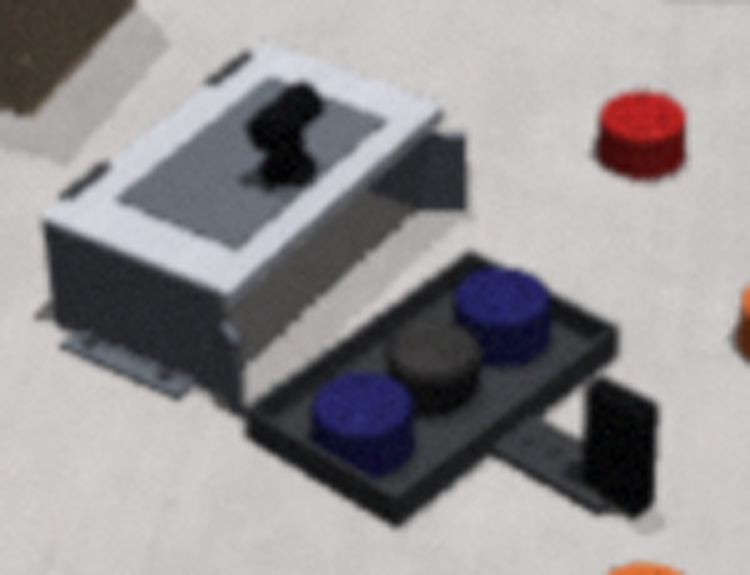

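```bash
cat > h.py <<'E'
from rig import get_obs,cams
import cv2,numpy as np
from scipy.optimize import least_squares
from scipy.spatial.transform import Rotation as Ro
def proj(P,n):
    m=cams.camera_model(n);K=np.array([[m["fx"],0,m["cx"]],[0,m["fy"],m["cy"]],[0,0,1.]])
    return cv2.projectPoints(np.array(P,float),cv2.Rodrigues(m["R"])[0],m["t"],K,m["dist"])[0][:,0]
def w(p,L):
    L=np.array(L,float);c,s=np.cos(p[2]),np.sin(p[2])
    return np.c_[p[0]+c*L[:,0]-s*L[:,1],p[1]+s*L[:,0]+c*L[:,1],L[:,2]]
def fit(obs,p0):
    f=lambda p:np.concatenate([(proj(w(p,L),n)-np.array(u)).ravel() for n,L,u in obs])
    r=least_squares(f,p0,loss="soft_l1");print(np.round(r.x,4),"deg",np.round(np.degrees(r.x[2]),1),"res",np.round(r.fun,1));return r.x
E
python3 - <<'E'
from h import *
T=lambda u:np.array(u)/4.6+[260,165]-.4
S=lambda u:np.array(u)/5+[240,210]-.4
B=[[.05,.085,.064],[.05,-.085,.064],[-.05,-.085,.064],[-.05,.085,.064],[-.028,0,.095]]
b=fit([("top",B,T([[148,36],[446,75],[434,256],[117,213],[276,172]])),("side",B,S([[45,217],[262,44],[440,112],[230,293],[287,118]]))],[.68,.05,0])
R=[[.045,.076,.018],[.045,-.076,.018],[-.045,-.076,.018],[-.045,.076,.018],[-.105,0,.059]]
t=fit([("top",R,T([[90,258],[340,332],[295,481],[45,405],[133,525]])),("side",R,S([[248,418],[470,253],[617,327],[398,508],[627,393]]))],[.56,.05,0])
print("fin",w(t,[[-.105,0,.042]]), "home fin",w(b,[[-.105,0,.042]]),"bar",w(b,[[-.028,0,.095]]))
print("prehome tray",w(b,[[-.13,0,0]]))
o=get_obs();r=Ro.from_quat(o["tool_rot"]).as_matrix();print(o["position"],np.round(r,3))
# jar/bottle
for u,z,n in(([179,210],.082,"jar"),([466,296],.118,"bot")):
    print(n,least_squares(lambda p:(proj([[p[0],p[1],z]],"top")-u).ravel(),[.5,0]).x)
E
```

```text
[ 0.681   0.0355 -0.1666] deg -9.5 res [-0.8 -0.1 -0.3 -0.1 -2.6 -1.5  0.2 -1.  -0.4  1.4  1.  -0.1  0.9 -0.6
 -0.5 -2.5 -0.2 -1.1  1.7  0.2]
[ 0.5623  0.0926 -0.3139] deg -18.0 res [-1.  -0.6 -0.3 -0.9 -0.1 -0.5 -1.3 -0.1 -0.7  3.4 -0.3 -1.6  0.2 -1.
  1.1 -0.5  0.6 -1.7  0.1  0.2]
fin [[0.46238393 0.1250626  0.042     ]] home fin [[0.57745684 0.0529016  0.042     ]] bar [[0.65339082 0.04013321 0.095     ]]
prehome tray [[0.55280296 0.05704718 0.        ]]
[0.21617969 0.58572396 0.22166957] [[-0.938  0.346 -0.001]
 [ 0.346  0.938 -0.002]
 [ 0.    -0.002 -1.   ]]
jar [0.65052977 0.39367191]
bot [ 0.41538059 -0.29790444]
```

The crops confirm it: a blue cap, the black stopper and a blue cap in the tray, the fin behind them, and the orange and red caps lying outside. Moving above the fin.

Call:
{"method": "servo_tool", "body": {"moves": "-0.390 -0.347 0.10 -2.2 0.05;-0.390 -0.347 0.10 -2.2 0.05;-0.390 -0.347 0.10 -2.2 0.05;-0.390 -0.347 0.10 -2.2 0.05;-0.390 -0.347 0.10 -2.2 0.05;-0.390 -0.347 0.10 -2.2 0.05;-0.390 -0.347 0.10 -2.2 0.05;-0.390 -0.347 0.10 -2.2 0.05;-0.390 -0.347 0.10 -2.2 0.05;-0.390 -0.347 0.10 -2.2 0.05", "grip_force": 20}}

```text
time: 0.93
position: [0.4094, 0.2234, 0.1438]
tool_rot: [0.157, 0.988, -0.0, -0.0]
ft_force: [1.2, -0.9, -0.9]
grip_width: 0.0501
grip_force: 0.0
```

```bash
cat >> h.py <<'E'
def go(p,yh):
    """shift in tool axes and spin to reach world p with the tool's y axis at heading yh (deg)"""
    o=get_obs();r=Ro.from_quat(o["tool_rot"]).as_matrix()
    h=np.degrees(np.arctan2(r[1,1],r[0,1]));print("t",round(o["time"],2),"pos",np.round(o["position"],4),"yh",round(h,2),"F",np.round(o["ft_force"],1),"w",round(o["grip_width"],4),"->",np.round(r.T@(np.array(p)-o["position"]),4),"spin",round(-(yh-h),2))
E
python3 -c "
from h import *
go([.4624,.125,.12],72)"
```

```text
t 0.93 pos [0.4094 0.2234 0.1438] yh 71.94 F [ 1.2 -0.9 -0.9] w 0.0501 -> [-0.0809 -0.0771  0.0237] spin -0.06
```

Call:
{"method": "servo_tool", "body": {"moves": "-0.06 -0.06 0.01 0 0.05;-0.06 -0.06 0.01 0 0.05;-0.06 -0.06 0.01 0 0.05;-0.06 -0.06 0.01 0 0.05"}}

```text
time: 1.27
position: [0.4486, 0.1474, 0.1337]
tool_rot: [0.16, 0.987, -0.0, -0.0]
ft_force: [0.2, -0.5, 0.8]
grip_width: 0.0502
grip_force: 0.0
```

```bash
python3 -c "
from h import *
go([.4624,.125,.12],72)
a=cams.camera('wrist');cv2.imwrite('pics/w1.png',a)
print(np.round(proj([[.4624,.125,.059]],'wrist')))"
```

```text
t 1.27 pos [0.4486 0.1474 0.1337] yh 71.61 F [ 0.2 -0.5  0.8] w 0.0502 -> [-0.0202 -0.0169  0.0137] spin -0.39
[[285. 284.]]
```

View pics/w1.png

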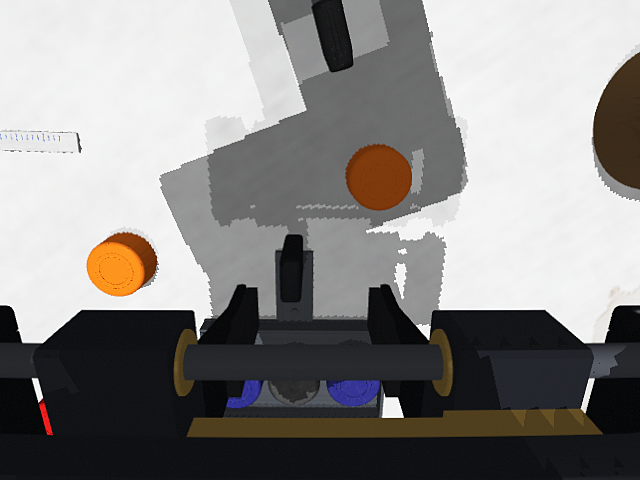

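The wrist view shows the fin at about (292,235)-(291,302), between the fingers' planes, with the tray behind. I'll compare the modelled fin corners with it.

```bash
python3 -c "
from h import *
t=[.5623,.0926,-.3139]
L=[[x,y,z] for z in(.003,.059) for x in(-.121,-.089) for y in(.007,-.007)]
print(np.round(proj(w(t,L),'wrist')))
print(np.round(proj(w(t,[[-.045,.0,.018],[-.045,.076,.018],[-.045,-.076,.018]]),'wrist')))
m=cams.camera_model('wrist');print(-m['R'].T@m['t'])
a=cv2.imread('pics/w1.png')[215:345,230:350]
cv2.imwrite('pics/w1c.png',cv2.resize(np.clip(a.astype(int)*2.5,0,255).astype('uint8'),None,fx=4.5,fy=4.5,interpolation=cv2.INTER_CUBIC))"
```

```text
[[298. 235.]
 [280. 235.]
 [299. 274.]
 [282. 274.]
 [295. 261.]
 [273. 261.]
 [296. 306.]
 [275. 306.]]
[[291. 332.]
 [386. 332.]
 [196. 332.]]
[0.3677414  0.17561741 0.29555102]
```

View pics/w1c.png

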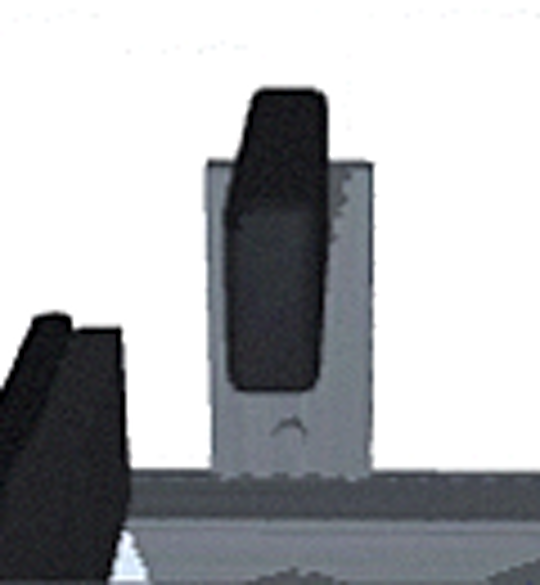

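Call:
{"method": "servo_tool", "body": {"moves": "-0.020 -0.013 0.03 -0.4 0.05;-0.020 -0.013 0.06 -0.4 0.05;-0.020 -0.013 0.09 -0.4 0.05;-0.020 -0.013 0.107 -0.4 0.05;-0.020 -0.013 0.107 -0.4 0.05;-0.020 -0.013 0.107 -0.4 0;-0.020 -0.013 0.107 -0.4 0;-0.020 -0.013 0.107 -0.4 0;-0.020 -0.013 0.107 -0.4 0;-0.020 -0.013 0.107 -0.4 0", "grip_force": 25}}

```text
time: 2.15
position: [0.4632, 0.1312, 0.0283]
tool_rot: [0.153, 0.988, 0.0, 0.001]
ft_force: [-0.8, 0.0, -0.1]
grip_width: 0.0245
grip_force: 0.0
```

```bash
python3 - <<'E'
from h import *
go([.4624,.125,.026],80.5)
cv2.imwrite('pics/t2.png',cv2.resize(cams.camera('top')[165:300,250:380],None,fx=4.4,fy=4.4,interpolation=cv2.INTER_CUBIC))
b=[.681,.0355,-.1666]
for x in(-.15,-.125,0):
    print(x,w(b,[[x,0,0],[x-.105,0,.026]]))
E
```

```text
t 2.15 pos [0.4632 0.1312 0.0283] yh 72.35 F [-0.8  0.  -0.1] w 0.0245 -> [-0.0012 -0.0062  0.0023] spin -8.15
-0.15 [[0.53307686 0.06037456 0.        ]
 [0.42953066 0.07778675 0.026     ]]
-0.125 [[0.55773071 0.0562288  0.        ]
 [0.45418451 0.07364099 0.026     ]]
0 [[0.681      0.0355     0.        ]
 [0.5774538  0.05291219 0.026     ]]
```

Call:
{"method": "servo_tool", "body": {"moves": "0 0 0 0 0;0 0 0 0 0;0 0 0 0 0;0 0 0 0 0"}}

```text
time: 2.53
position: [0.4624, 0.1308, 0.0275]
tool_rot: [0.154, 0.988, -0.0, 0.0]
ft_force: [-1.1, -1.5, 4.0]
grip_width: 0.0143
grip_force: 24.5
```

```bash
python3 - <<'E'
from h import *
go([.4300,.078,.028],80.5)
E
```

```text
t 2.53 pos [0.4624 0.1308 0.0275] yh 72.31 F [-1.1 -1.5  4. ] w 0.0143 -> [ 0.0148 -0.0601 -0.0005] spin -8.19
```

```bash
python3 - <<'E'
from h import *
for u in([260,297],[339,294.5],[382,250.5]):
    print("cap",np.round(least_squares(lambda p:(proj([[p[0],p[1],.024]],"top")-u).ravel(),[.5,0]).x,3))
b=[.681,.0355,-.1666]
C=[[.045,.076,0],[.045,-.076,0],[-.045,-.076,0],[-.045,.076,0]]
R=Ro.from_euler('z',b[2]).as_matrix()
def show(f,d):
    a=np.radians(d);t=[f[0]+.105*np.cos(a),f[1]+.105*np.sin(a),a]
    W=w(t,C);print(f,d,"inbox",np.round((W-[b[0],b[1],0])@R,3)[:,:2].tolist(),"world",np.round(W,3)[:,:2].tolist())
show([.463,.131],-17.7)
show([.4542,.0736],-9.5);show([.449,.0746],-9.5)
E
```

```text
cap [0.428 0.2  ]
cap [ 0.428 -0.003]
cap [ 0.538 -0.119]
[0.463, 0.131] -17.7 inbox [[-0.072, 0.112], [-0.093, -0.038], [-0.182, -0.026], [-0.161, 0.125]] world [[0.629, 0.158], [0.583, 0.013], [0.497, 0.04], [0.543, 0.185]]
[0.4542, 0.0736] -9.5 inbox [[-0.08, 0.076], [-0.08, -0.076], [-0.17, -0.076], [-0.17, 0.076]] world [[0.615, 0.124], [0.59, -0.026], [0.501, -0.011], [0.526, 0.139]]
[0.449, 0.0746] -9.5 inbox [[-0.085, 0.076], [-0.085, -0.076], [-0.175, -0.076], [-0.175, 0.076]] world [[0.609, 0.125], [0.584, -0.025], [0.496, -0.01], [0.521, 0.14]]
```

View pics/t2.png

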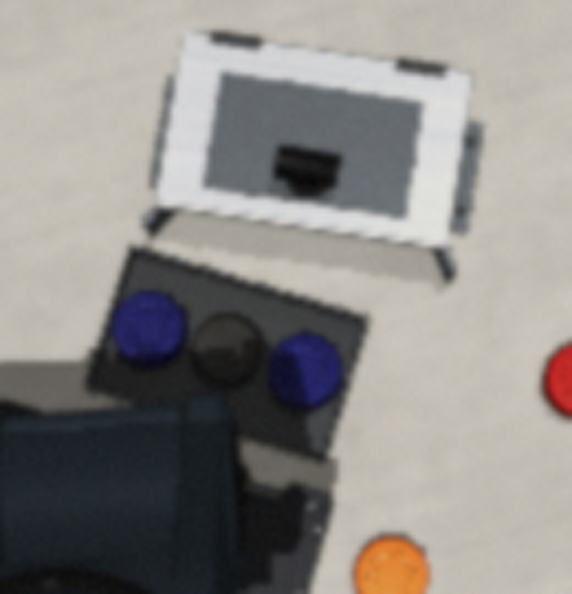

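Call:
{"method": "servo_tool", "body": {"moves": "0.008 0 0 0 0;0.015 -0.002 0 -1 0;0.014 -0.010 0 -2.5 0;0.011 -0.020 0 -4 0;0.007 -0.030 0 -5.5 0;0.003 -0.040 0 -7 0;-0.001 -0.050 0 -8.2 0;-0.004 -0.0575 0 -8.2 0;-0.004 -0.0575 0 -8.2 0"}}

```text
time: 3.28
position: [0.4477, 0.0746, 0.0274]
tool_rot: [0.082, 0.997, 0.0, -0.0]
ft_force: [-1.3, -1.8, 5.6]
grip_width: 0.0138
grip_force: 25.0
```

```bash
python3 - <<'E'
from h import *
go([.449,.0746,.0275],80.5)
a=cams.camera('top')[165:300,250:380]
b=cams.camera('side')[205:325,235:395]
cv2.imwrite('pics/t3.png',np.hstack([cv2.resize(a,(390,405),interpolation=cv2.INTER_CUBIC),cv2.resize(b,(405,405*120//160),interpolation=cv2.INTER_CUBIC) if 0 else cv2.copyMakeBorder(cv2.resize(b,(405,304),interpolation=cv2.INTER_CUBIC),0,101,0,0,cv2.BORDER_CONSTANT)]))
E
```

```text
t 3.28 pos [0.4477 0.0746 0.0274] yh 80.59 F [-1.3 -1.8  5.6] w 0.0138 -> [-0.0012  0.0002 -0.0001] spin 0.09
```

View pics/t3.png

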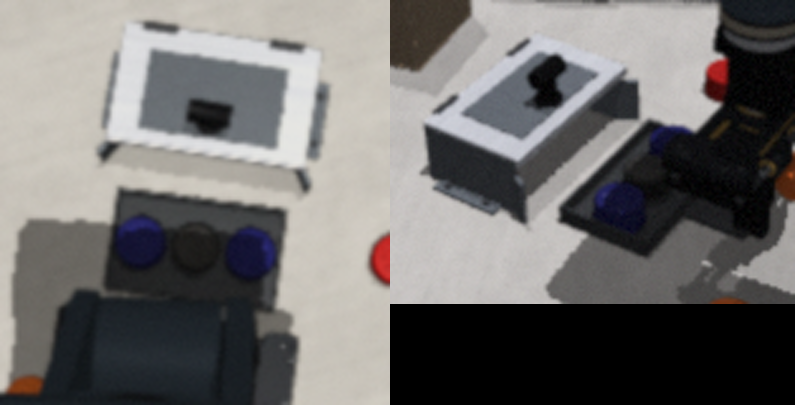

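Tray edge and slot are parallel, centred within about 2 mm. Sliding in.

Call:
{"method": "servo_tool", "body": {"moves": "-0.010 0 0 0.1 0;-0.022 0 0 0.1 0;-0.034 0 0 0.1 0;-0.045 0 0 0.1 0;-0.055 0 0 0.1 0;-0.065 0 0 0.1 0;-0.065 0 0 0.1 0"}}

```text
time: 3.97
position: [0.5108, 0.0649, 0.0269]
tool_rot: [0.083, 0.997, 0.0, -0.002]
ft_force: [-2.7, 0.4, 6.6]
grip_width: 0.0136
grip_force: 25.0
```

```bash
python3 - <<'E'
from h import *
go([.5775,.0529,.0275],80.5);print(np.round(get_obs()['moment'],2))
E
```

```text
t 3.97 pos [0.5108 0.0649 0.0269] yh 80.49 F [-2.7  0.4  6.6] w 0.0136 -> [-0.0677 -0.0009 -0.001 ] spin -0.01
[ 0.18  0.83 -0.  ]
```

Call:
{"method": "servo_tool", "body": {"moves": "-0.010 0 0 0 0;-0.020 0 0 0 0;-0.030 0 0 0 0;-0.040 0 0 0 0;-0.050 0 0 0 0;-0.057 0 0 0 0;-0.060 0 0 0 0;-0.060 0 0 0 0"}}

```text
time: 4.63
position: [0.5682, 0.0553, 0.0268]
tool_rot: [0.083, 0.997, 0.0, -0.004]
ft_force: [-5.5, 0.4, 7.4]
grip_width: 0.0137
grip_force: 25.0
```

Call:
{"method": "servo_tool", "body": {"moves": "-0.003 0 0 0 0;-0.006 0 0 0 0;-0.006 0 0 0 0"}}

```text
time: 4.88
position: [0.5731, 0.0545, 0.0268]
tool_rot: [0.083, 0.997, 0.0, -0.005]
ft_force: [-5.9, 1.0, 8.2]
grip_width: 0.0138
grip_force: 25.0
```

```bash
python3 - <<'E'
from h import *
go([.5775,.0529,.0275],80.5);print(np.round(get_obs()['moment'],2))
E
```

```text
t 4.88 pos [0.5731 0.0545 0.0268] yh 80.5 F [-5.9  1.   8.2] w 0.0138 -> [-0.0046 -0.0008 -0.0007] spin -0.0
[0.21 1.15 0.03]
```

Not yet at the wall; continuing in small steps until the force rises.

Call:
{"method": "servo_tool", "body": {"moves": "-0.002 0 0 0 0;-0.004 0 0 0 0;-0.005 0 0 0 0;-0.005 0 0 0 0"}}

```text
time: 5.22
position: [0.5772, 0.0539, 0.0269]
tool_rot: [0.083, 0.997, 0.0, -0.006]
ft_force: [-6.4, 0.7, 10.2]
grip_width: 0.0139
grip_force: 25.0
```

Call:
{"method": "servo_tool", "body": {"moves": "-0.002 0 0 0 0;-0.003 0 0 0 0;-0.003 0 0 0 0"}}

```text
time: 5.47
position: [0.5772, 0.0539, 0.0268]
tool_rot: [0.083, 0.997, 0.0, -0.009]
ft_force: [-11.5, 2.1, 14.4]
grip_width: 0.0138
grip_force: 25.0
```

Call:
{"method": "servo_tool", "body": {"moves": "-0.002 0 0 0 0;-0.003 0 0 0 0;-0.003 0 0 0 0"}}

```text
time: 5.72
position: [0.5773, 0.0539, 0.0267]
tool_rot: [0.083, 0.997, 0.001, -0.012]
ft_force: [-15.6, 1.8, 17.4]
grip_width: 0.0137
grip_force: 25.0
```

Position stalls at 0.577, the expected home, with force rising: it is against the back wall. Relaxing, releasing and rising.

Call:
{"method": "servo_tool", "body": {"moves": "0.003 0 -0.001 0 0;0.005 0 -0.001 0 0;0.005 0 -0.001 0 0.04;0.005 0 -0.001 0 0.04;0.005 0 -0.001 0 0.04;0.005 0 -0.001 0 0.04"}}

```text
time: 6.22
position: [0.5851, 0.052, 0.0282]
tool_rot: [0.083, 0.997, -0.0, 0.001]
ft_force: [0.6, -0.5, -0.3]
grip_width: 0.0328
grip_force: 0.0
```

Call:
{"method": "servo_tool", "body": {"moves": "0 0 -0.03 0 0.04;0 0 -0.06 0 0.06;0 0 -0.09 0 0.06;0 0 -0.12 0 0.06;0 0 -0.14 0 0.06;0 0 -0.14 0 0.06"}}

```text
time: 6.72
position: [0.5879, 0.0518, 0.1733]
tool_rot: [0.083, 0.997, -0.0, 0.006]
ft_force: [0.5, -0.1, -0.8]
grip_width: 0.0585
grip_force: 0.0
```

```bash
python3 - <<'E'
from h import *
go([.653,.041,.12],80.5);print(get_obs()['tool_rot'])
a=cams.camera('side')[185:335,230:430]
c=cams.camera('wrist')
cv2.imwrite('pics/t4.png',np.hstack([cv2.resize(a,(400,300),interpolation=cv2.INTER_CUBIC),cv2.resize(c,(400,300),interpolation=cv2.INTER_AREA)]))
cv2.imwrite('pics/w4.png',c)
b=[.681,.0355,-.1666]
print(np.round(proj(w(b,[[-.028,0,.105],[-.028,.018,.095],[-.028,-.018,.095],[-.089,0,.059],[-.121,0,.059],[-.121,.007,.059],[-.121,-.007,.059]]),'wrist')))
E
```

```text
t 6.72 pos [0.5879 0.0518 0.1733] yh 80.44 F [ 0.5 -0.1 -0.8] w 0.0585 -> [-0.0653  0.0001  0.0541] spin -0.06
[ 8.33722934e-02  9.96502073e-01 -1.33234617e-04  5.71505212e-03]
[[312. 356.]
 [338. 348.]
 [286. 348.]
 [312. 247.]
 [312. 204.]
 [322. 204.]
 [302. 204.]]
```

View pics/t4.png

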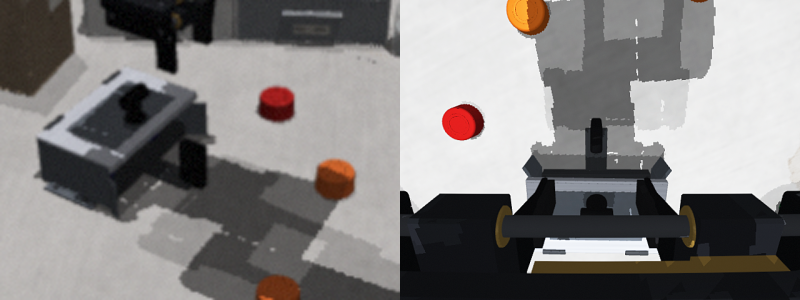

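Tray is inside with the fin just in front of the slot and the lid shut. Moving over the bar and gripping its end faces.

Call:
{"method": "servo_tool", "body": {"moves": "-0.035 0.001 0 0 0.065;-0.065 0.001 0.01 0 0.065;-0.065 0.001 0.04 0 0.065;-0.065 0.001 0.07 0 0.065;-0.065 0.001 0.090 0 0.065;-0.065 0.001 0.097 0 0.065;-0.065 0.001 0.097 0 0.065"}}

```text
time: 7.4
position: [0.6454, 0.0426, 0.0671]
tool_rot: [0.084, 0.996, 0.0, -0.004]
ft_force: [-0.2, 0.4, 0.2]
grip_width: 0.065
grip_force: 0.0
```

```bash
python3 - <<'E'
from h import *
go([.653,.041,.076],80.5)
a=cams.camera('side')[180:310,230:360]
cv2.imwrite('pics/t5.png',cv2.resize(a,(585,585),interpolation=cv2.INTER_CUBIC))
E
```

```text
t 7.4 pos [0.6454 0.0426 0.0671] yh 80.42 F [-0.2  0.4  0.2] w 0.065 -> [-0.0077 -0.0003 -0.0089] spin -0.08
```

View pics/t5.png

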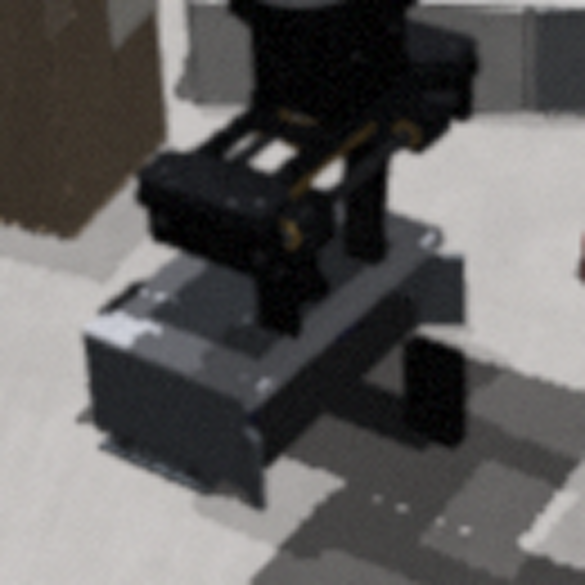

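Fingers straddle the bar about 8 mm short and 9 mm low. Correcting, then closing.

Call:
{"method": "servo_tool", "body": {"moves": "-0.008 0 -0.009 0 0.065;-0.008 0 -0.009 0 0.065;-0.008 0 -0.009 0 0.065;-0.008 0 -0.009 0 0.03;-0.008 0 -0.009 0 0.03;-0.008 0 -0.009 0 0.03;-0.008 0 -0.009 0 0.03;-0.008 0 -0.009 0 0.03", "grip_force": 25}}

```text
time: 8.12
position: [0.6558, 0.0412, 0.0801]
tool_rot: [0.083, 0.997, -0.0, -0.0]
ft_force: [-0.5, 0.5, 0.3]
grip_width: 0.0395
grip_force: 0.0
```

Call:
{"method": "servo_tool", "body": {"moves": "0 0 0 0 0.03;0 0 0 0 0.03;0 0 0 0 0.03"}}

```text
time: 8.37
position: [0.6559, 0.0412, 0.0801]
tool_rot: [0.084, 0.996, 0.0, -0.0]
ft_force: [-1.0, 1.1, -0.1]
grip_width: 0.0355
grip_force: 25.0
```

Call:
{"method": "servo_tool", "body": {"moves": "-0.0015 0 -0.003 0 0.03;-0.0032 0 -0.0064 0 0.03;-0.0070 0 -0.0125 0 0.03;-0.0113 0 -0.0182 0 0.03;-0.0113 0 -0.0182 0 0.03", "grip_force": 35}}

```text
time: 8.78
position: [0.6674, 0.0391, 0.0992]
tool_rot: [0.084, 0.997, -0.0, -0.0]
ft_force: [-0.6, 0.5, -3.9]
grip_width: 0.0357
grip_force: 35.0
```

```bash
cat >> h.py <<'E'
def lid(g0,hz=.0615,b=(.681,.0355,-.1666)):
    """lid angle from the shift of the gripped point since the shut grasp g0"""
    o=get_obs();c=np.array([np.cos(b[2]),np.sin(b[2]),0]);d=o["position"]-np.array(g0)
    dx,dz=d@c,d[2];v=np.array([-.075+dx,.0335+dz])
    print("dx,dz",round(dx,4),round(dz,4),"lid",round(np.degrees(np.arctan2(v[1],-v[0]))-24.07,1),"r",round(np.hypot(*v),4),"F",np.round(o["ft_force"],1),"w",round(o["grip_width"],4),round(o["grip_force"],1))
E
python3 -c "
from h import *
lid([.6559,.0412,.0801])"
```

```text
dx,dz 0.0117 0.0191 lid 15.7 r 0.0823 F [-0.6  0.5 -3.9] w 0.0357 35.0
```

Call:
{"method": "servo_tool", "body": {"moves": "-0.0043 0 -0.0045 0 0.03;-0.0095 0 -0.0094 0 0.03;-0.0151 0 -0.0139 0 0.03;-0.0211 0 -0.0178 0 0.03;-0.0243 0 -0.0196 0 0.03;-0.0274 0 -0.0212 0 0.03;-0.0274 0 -0.0212 0 0.03;-0.0274 0 -0.0212 0 0.03;-0.0274 0 -0.0212 0 0.03;-0.0274 0 -0.0212 0 0.03"}}

```text
time: 9.62
position: [0.6946, 0.0341, 0.1207]
tool_rot: [0.083, 0.997, -0.0, 0.0]
ft_force: [-4.5, -1.2, -0.1]
grip_width: 0.0355
grip_force: 35.0
```

```bash
python3 - <<'E'
from h import *
lid([.6559,.0412,.0801])
a=cams.camera('side')[180:310,230:360]
c=cams.camera('top')[165:295,250:380]
cv2.imwrite('pics/t6.png',np.hstack([cv2.resize(x,(400,400),interpolation=cv2.INTER_CUBIC) for x in(a,c)]))
E
```

```text
dx,dz 0.0394 0.0406 lid 40.2 r 0.0822 F [-4.5 -1.2 -0.1] w 0.0355 35.0
```

View pics/t6.png

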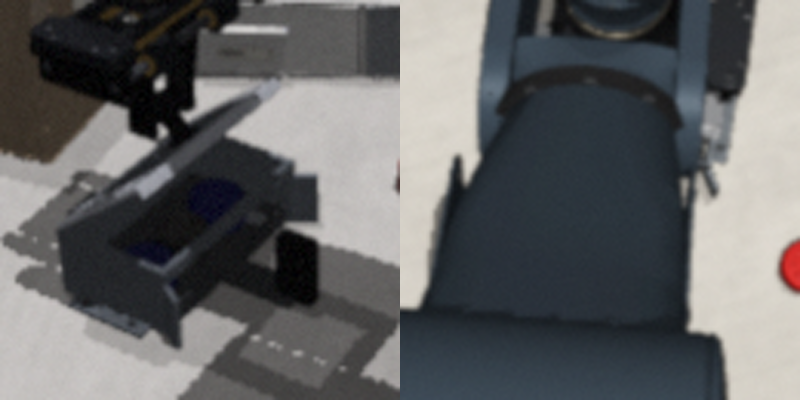

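The side view shows the lid held open at about 40°, with the caps and stopper lying in the tray and the fin unmoved in front of the slot. Handing in.

```bash
python3 -c "
from rig import job
print(job.hand_in())"
```

```text
the job is handed in; nothing more can be done
None
```

The tray is fully home with both caps and the stopper in it; I handed in after about 10 s of robot time, still gripping the bar, with the lid at about 40° by arm position. No verdict came back.

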